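# Hold the steel ball up to the inspection camera in its tray

## Robot

A 7-joint arm with a two-finger parallel gripper is mounted at the origin on a cart in front of the work surface, level with it; the furniture and walls round the work are solid. World frame = base frame: x ahead of the robot, y to its left, z up, the work surface at z = 0. Lengths are in m, angles in rad, forces in N, time in s.
With the tool pointing down it reaches from about 0.4 to 0.875 m from the base axis. Payload 19.3 kg.
Tool frame: the origin (TCP) lies on the centre line of the jaws, within the pads' length; the fingertips stand 8 mm ahead of it and the grasp point (between the pads) lies 11 mm behind it; z points along the fingers, y is the line along which they close (so a half turn about z gives the same grasp; the last joint's range is limited). The gripper opens to 85 mm and grips with 20 to 120 N. Pads are 22 mm wide; open, the fingers measure 114 mm over their backs; the gripper's body (76 mm by 85 mm) begins 54 mm behind the grasp point. The pads swing forward as they close: fully open they stand 13 mm farther back than shut.
Start: joints at [-1.332, 0.521, -0.036, 1.599, 0.021, 1.021, -0.113], TCP at [0.19, 0.595, 0.239] pointing down, gripper open.
Joint ranges: [-2.91, 2.91], [-0.3, 2.13], [-1.5, 1.42], [0.17, 2.43], [-1.26, 4.41], [0.16, 1.93], [-2.52, 2.52]. Speed limits (rad/s): [1.89, 1.89, 2.39, 2.39, 3.01, 3.01, 3.01].

## Interface

Orientations are given as [roll, pitch, yaw] about the fixed x, y, z axes, in that order (R = Rz(yaw) Ry(pitch) Rx(roll)).
In Python, from workcell import status, grab_frame, camera_params, bot, search_frame, silhouettes gives the robot as it stands.
- The arm moves only by the shell command python3 -m creep 'ROWS' [FORCE]. ROWS is JSON, a list of rows, each a list of 5 numbers: the shift along the tool's x, y, z in units of 60 mm (1.0 is 60 mm), then the turn about the tool's z in units of 8 degrees (1.0 is 8 degrees), then the opening, from 0 (shut) to 1 (fully open). In form: [[x, y, z, twist, hand], ...]. A call has 1 to 5 rows; each row is the pose to reach, as a shift and turn from the pose commanded when the call began, along the tool's axes at that moment; what a row does not reach only later rows make up. A row lasts 1/8 s, in which the tool goes at most 62.5 mm and 10.7 degrees, less where a joint would pass 70% of its speed; a pose out of reach is approached as far as the arm can. A call with a gripper value outside its range is refused whole. The fingers move at their own pace and stop on an object; FORCE is the grip in N (left out, the last holds). Time passes only in rows, so rows that repeat a pose let the fingers close. It gives the time, the measured TCP pose, the force, the opening and the grip force at its end, in the units of the state.
- status.observe(): the state, without advancing time (a new reading comes with each control period).
- grab_frame(name): name is "side" or "top"; returns the picture (420x560x3 uint8, blue, green, red); there is no depth.
- camera_params(name): a dict with "K" (3x3 intrinsics, pixels), "rvec" (rotation vector, rad) and "tvec" (3), from world to camera coordinates, as OpenCV has them. Camera axes: x right, y down, z forward; pixel columns grow to the right and rows downward; lengths in m; the calibration is good to about 2 mm. A picture is of the moment at which its call begins. camera_params takes no time and is no camera call.
- bot.job_done(): hands the job in; it is judged then, once.
Trained networks look in the newest picture that a camera, given by its name, has taken for a name from the list of things; names that differ only in an ending like _2 or _b are one class to them, and where a whole thing is asked for, a point or a joint stands for the part that bears it (a point fixed in the world has none). Each returns a list of dicts, best first, with "p" (0 to 1); they miss things now and then, are a little off and sometimes report something else, mostly with a low value. They report only what shows in the picture. A call takes as long as a camera call.
- search_frame(camera, name): "extent" ([left, top, right, bottom] as shares, 0 to 1, of the picture: columns of its width, rows of its height, round what is visible of it).
- silhouettes(camera, name): "mask" (420x560 bool, what is visible of it) and "extent" ([left, top, right, bottom] as shares, 0 to 1, of the picture: columns of its width, rows of its height, round what is visible of it).
The state is a dict: "clock": time; "qpos": joint angles; "qd": joint speeds; "joint_efforts": joint torques, N m; "position": TCP position; "tool_rot": TCP orientation; "force": force on the tool from outside, world axes, zero at the start; "moment": the same for the moment, N m; "grip_width": finger opening in m; "finger_force": force on a finger pad.
Only numpy, scipy, OpenCV 4.12 (cv2) and the standard library are available. Lean on these libraries where they do the work, as an engineer would, in place of code of your own. Each camera call takes 0.05 s, during which the arm holds its last target. There are 200 camera calls.

## Task

Two hand trays each carry one loose ball in a shallow pocket. Pick up the tray with the steel ball by its grip rib, carry it level so that the ball stays in its pocket, and finish still holding the tray level and still in the air, with the steel ball at the inspection camera's focus point, 75 mm straight in front of the lens, and the grip rib not between ball and lens. Leave the tray with the brass ball and the other things alone, and do not touch the camera with the tray.

Things in the scene. Friction and masses are not known exactly. Their poses are not given: they have to be found in the camera images.
- tray_a: flat aluminium hand tray, 115 x 60 mm, 5 mm thick plate, about 0.2 kg, same make as tray_b, with a blue ring pocket near one end and a black grip rib near the other. Origin on its underside, straight below the pocket; x points from rib to pocket, z up; the plate runs from x = -90 to +25 mm, with 3 mm high lips along its long sides. It lies flat on the work surface (z = 0)
- tray_a_pocket (a point): centre of a ball resting in the middle of the pocket of tray_a, 15 mm above the tray's underside. The pocket is a blue ring on the plate, 24 mm inside and 38 mm outside diameter, only 2.5 mm high; the ball in it has about 5 mm of play either way
- tray_a_rib (a point): grip point of tray_a, 30 mm above its underside, on the black upright grip rib 65 mm behind the pocket (tray x = -65 mm). The rib is 30 mm along the tray's x and 16 mm along its y, its top is 45 mm and its 38 x 24 mm foot flange 8 mm above the underside. Pinch it from above across the 16 mm (along y); axes as the tray's
- tray_b: flat aluminium hand tray, 115 x 60 mm, 5 mm thick plate, about 0.2 kg, same make as tray_a, with a blue ring pocket near one end and a black grip rib near the other. Origin on its underside, straight below the pocket; x points from rib to pocket, z up; the plate runs from x = -90 to +25 mm, with 3 mm high lips along its long sides. It lies flat on the work surface (z = 0)
- tray_b_pocket (a point): centre of a ball resting in the middle of the pocket of tray_b, 15 mm above the tray's underside. The pocket is a blue ring on the plate, 24 mm inside and 38 mm outside diameter, only 2.5 mm high; the ball in it has about 5 mm of play either way
- tray_b_rib (a point): grip point of tray_b, 30 mm above its underside, on the black upright grip rib 65 mm behind the pocket (tray x = -65 mm). The rib is 30 mm along the tray's x and 16 mm along its y, its top is 45 mm and its 38 x 24 mm foot flange 8 mm above the underside. Pinch it from above across the 16 mm (along y); axes as the tray's
- steel_ball_center (a point): centre of the bright grey steel ball, 20 mm in diameter, 33 g, which lies loose in the pocket of one of the two trays; which tray differs from start to start
- brass_ball_center (a point): centre of the yellow brass ball, 20 mm in diameter, 33 g, which lies loose in the pocket of one of the two trays; which tray differs from start to start
- camera: inspection camera fixed to the work surface: round dark foot 70 mm across, thin steel column 160 mm high, white head 44 mm square with a black lens barrel. Origin at the centre of the foot's underside; it looks level along its own -x (roughly towards the robot, turned up to 0.3 rad)
- camera_lens (a point): centre of the lens's front, 46 mm ahead of the camera's origin (along its -x) and 130 mm above the work surface; axes as the camera's
- camera_view (a point): the camera's focus point, 75 mm straight ahead of the lens and at its height (130 mm); the steel ball's centre belongs here; axes as the camera's
- glue_bottle: small white glue bottle with a blue nozzle, 29 mm across, 79 mm high, a bystander; origin at the centre of its underside
- tin_round: flat round silver-grey tin, 68 mm across, 13 mm high, a bystander; origin at the centre of its underside
- loupe: black eye loupe, 34 mm across, 30 mm high, a bystander; origin at the centre of its underside

How it is judged:
On the way:
1. the tray with the steel ball in its pocket is lifted clear of the surface in the fingers (((distance between steel_ball_center and tray_a_pocket below 0.015 m and height (world z) of tray_a above 0.04 m and contact force between the fingers and tray_a above 1 N) or (distance between steel_ball_center and tray_b_pocket below 0.015 m and height (world z) of tray_b above 0.04 m and contact force between the fingers and tray_b above 1 N))), for 0.2 s.
At the end, for the whole second after the job is handed in: Steel ball in its pocket (within 12 mm), its centre within 20 mm of the focus point; its tray in the fingers, 80 mm up or more, level within 0.1 rad, still (under 20 mm/s), off the camera, rib 95 mm or more from the lens in plan; brass ball, glue, tin and loupe moved less than 30 mm (distance between steel_ball_center and camera_view below 0.02 m and ((distance between steel_ball_center and tray_a_pocket below 0.012 m and angle between tray_a's own z axis and vertical below 0.1 rad and contact force between the fingers and tray_a above 1 N and height (world z) of tray_a above 0.08 m and horizontal distance between tray_a_rib and camera_lens above 0.095 m and contact force between tray_a and camera below 0.3 N and linear speed of tray_a below 0.02 m/s) or (distance between steel_ball_center and tray_b_pocket below 0.012 m and angle between tray_b's own z axis and vertical below 0.1 rad and contact force between the fingers and tray_b above 1 N and height (world z) of tray_b above 0.08 m and horizontal distance between tray_b_rib and camera_lens above 0.095 m and contact force between tray_b and camera below 0.3 N and linear speed of tray_b below 0.02 m/s)) and distance of each of brass_ball_center, glue_bottle, tin_round, loupe from where it was at the start of the episode below 0.03 m); the arm keeps its last pose, push and grip.
It fails at once if the steel ball leaves its pocket (not (distance between steel_ball_center and tray_a_pocket below 0.02 m or distance between steel_ball_center and tray_b_pocket below 0.02 m)).
It fails at once if the tray with the steel ball is tipped more than 0.35 rad (20 degrees) ((distance between steel_ball_center and tray_a_pocket below 0.02 m and angle between tray_a's own z axis and vertical above 0.35 rad) or (distance between steel_ball_center and tray_b_pocket below 0.02 m and angle between tray_b's own z axis and vertical above 0.35 rad)).
It fails at once if the tray with the brass ball is carried off or its ball knocked out (distance of brass_ball_center from where it was at the start of the episode above 0.03 m).
It fails at once if a tray knocks the camera (contact force between any of tray_a, tray_b and camera above 2 N).
It fails at once if the glue bottle, tin or loupe is disturbed (distance of any of glue_bottle, tin_round, loupe from where it was at the start of the episode above 0.03 m).
It also fails if it takes over 40 s, if anything falls off the work surface, if the arm or the gripper's body presses on something with over 40 N, if the wrist force passes 120 N, or if a joint passes its speed limit or range.

## Working session

There is one attempt and no reset: what is moved stays moved. The work goes in short steps, Python scripts to look and compute and a shell command to move; the robot and the scene stay as the last step left them, time stands still between calls to the robot, and variables do not carry over. Pictures are saved under pics/ and viewed, at most 10 in all, crops included, and the job is handed in when it is done.

```bash
mkdir -p pics; ls; python3 - <<'E'
from workcell import status, grab_frame, camera_params
import cv2
for n in("top","side"):
    cv2.imwrite(f"pics/{n}0.png",grab_frame(n)); print(n,camera_params(n))
s=status.observe(); print(s["clock"],s["position"],s["tool_rot"],s["grip_width"])
E
```

```text
pics
top {'K': array([[457.78477417,   0.        , 280.86022428],
       [  0.        , 457.78477417, 216.48621763],
       [  0.        ,   0.        ,   1.        ]]), 'rvec': array([ 2.19082138, -2.14407507,  0.15402203]), 'tvec': array([0.27270572, 0.52115366, 1.10341316])}
side {'K': array([[533.75234131,   0.        , 274.51158848],
       [  0.        , 533.75234131, 207.51659172],
       [  0.        ,   0.        ,   1.        ]]), 'rvec': array([ 2.19231165, -0.55815537,  0.25114579]), 'tvec': array([-0.30384658,  0.37754062,  0.71985148])}
0.1 [0.18991673 0.59514997 0.23877361] [-3.14059162e+00  6.76412860e-05  2.83273965e+00] 0.08530451493662207
```

View pics/top0.png

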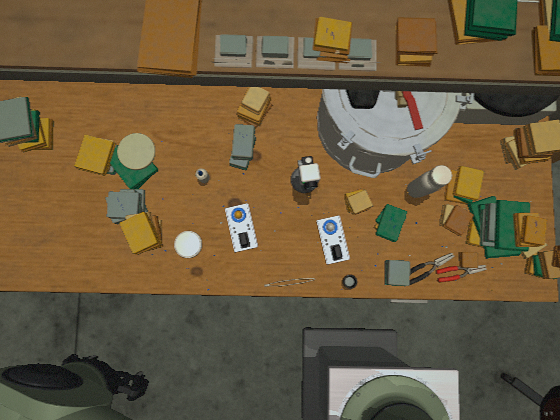

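View pics/side0.png

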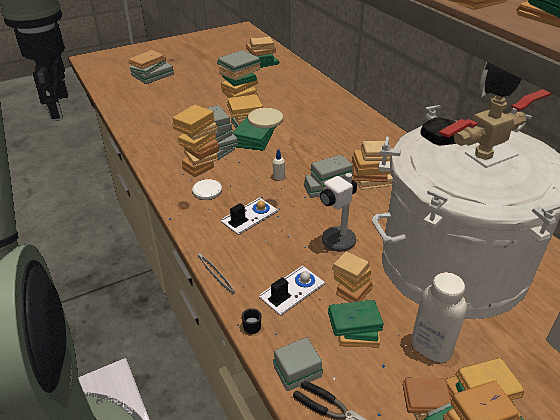

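The left tray at top (238,228) carries the brass ball. The right tray at (333,240) carries the steel ball, with its rib towards the robot at (332,253). The camera head is at about (309,173) and its foot at about (303,190).

```bash
cat > h.py <<'E'
import numpy as np, cv2
from workcell import status, grab_frame, camera_params, search_frame, silhouettes
def ray(cam,uv,z):
    p=camera_params(cam); R=cv2.Rodrigues(p["rvec"])[0]; C=-R.T@p["tvec"]
    d=R.T@np.linalg.inv(p["K"])@np.array([*uv,1.]); return C+d*(z-C[2])/d[2]
def proj(cam,P):
    p=camera_params(cam); return cv2.projectPoints(np.float64(P).reshape(-1,3),p["rvec"],p["tvec"],p["K"],None)[0][:,0]
def cen(m):
    v,u=np.nonzero(m); return np.array([u.mean(),v.mean()])
E
python3 - <<'E'
from h import *
Z={"tray_a":.005,"tray_a_rib":.045,"tray_a_pocket":.006,"steel_ball_center":.015,"brass_ball_center":.015,"camera":.0,"camera_lens":.13,"glue_bottle":.08,"tin_round":.013,"loupe":.03}
for cam in("top","side"):
  grab_frame(cam)
  for n,z in Z.items():
    for d in silhouettes(cam,n)[:3]:
      m=d["mask"]; c=cen(m); r=cv2.minAreaRect(np.argwhere(m)[:,::-1].astype(np.float32))
      print(cam,n,round(d["p"],2),c.round(1),m.sum(),np.round(r[1],1),round(r[2],1),ray(cam,c,z).round(4)[:2])
for cam,b,s in(("top",(270,140,380,280),6),("side",(240,160,370,340),4)):
  f=grab_frame(cam)[b[1]:b[3],b[0]:b[2]]
  cv2.imwrite(f"pics/{cam}1.png",cv2.resize(f,None,fx=4.2,fy=4.2,interpolation=cv2.INTER_CUBIC)if cam=="top" else cv2.resize(f,None,fx=3.3,fy=3.3,interpolation=cv2.INTER_CUBIC))
E
```

```text
top tray_a 0.97 [240.7 227.7] 1070 [46.3 24.7] 78.7 [0.4874 0.3839]
top tray_a 0.95 [332.2 239.9] 1085 [47.4 25. ] 76.8 [0.4616 0.1529]
top tray_a_rib 0.73 [240.7 228.3] 988 [45.1 23.7] 78.7 [0.4821 0.3811]
top tray_a_pocket 0.73 [240.1 227.4] 1078 [45.9 25.2] 78.2 [0.488  0.3852]
top tray_a_pocket 0.54 [305.3 175.2] 795 [36. 28.] 90.0 [0.6257 0.2232]
top steel_ball_center 0.47 [329.6 226.2] 49 [7. 7.] 90.0 [0.4951 0.1612]
top camera 0.74 [305.  175.1] 796 [36. 28.] 90.0 [0.6273 0.2235]
top camera_lens 0.58 [304.9 175.5] 759 [35. 28.] 90.0 [0.5979 0.233 ]
top glue_bottle 0.62 [202.  175.6] 134 [13.4 10.6] 45.0 [0.6026 0.4743]
top tin_round 0.96 [187.  244.2] 604 [26. 27.] 90.0 [0.4426 0.5149]
top tin_round 0.43 [332.4 240.2] 1023 [45.5 23.9] 76.5 [0.4604 0.1537]
top loupe 0.65 [349.5 281.7] 123 [11. 12.] 90.0 [0.3589 0.1133]
top loupe 0.61 [187.6 244.1] 626 [27. 27.] 90.0 [0.4418 0.5104]
side tray_a 0.86 [247.  215.8] 1047 [26.8 55.1] 60.3 [0.4818 0.3799]
side tray_a 0.75 [289.8 290.6] 1498 [30.6 60.8] 54.5 [0.4564 0.1479]
side tray_a_rib 0.76 [246.6 215.9] 974 [26.  52.2] 59.7 [0.4613 0.336 ]
side tray_a_pocket 0.93 [246.7 215.7] 969 [26.3 51.8] 58.4 [0.4808 0.3794]
side steel_ball_center 0.4 [304.8 276.1] 99 [11. 10.] 90.0 [0.4943 0.1579]
side brass_ball_center 0.47 [260.5 203.9] 54 [7. 7.] 90.0 [0.5206 0.3914]
side camera 0.98 [338.6 211.2] 1850 [78. 36.] 90.0 [0.6668 0.3021]
side camera_lens 0.81 [338.8 211.6] 1813 [77. 36.] 90.0 [0.5711 0.1724]
side glue_bottle 0.67 [278.2 166.2] 246 [27. 11.] 90.0 [0.579  0.4166]
side tin_round 0.89 [207.5 188.9] 479 [20. 29.] 90.0 [0.441  0.5011]
side loupe 0.57 [251.1 320.5] 435 [25. 19.] 90.0 [0.3549 0.1011]
```

View pics/top1.png

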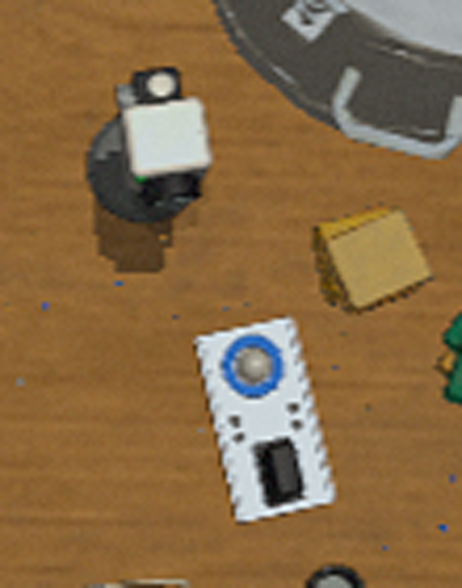

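View pics/side1.png

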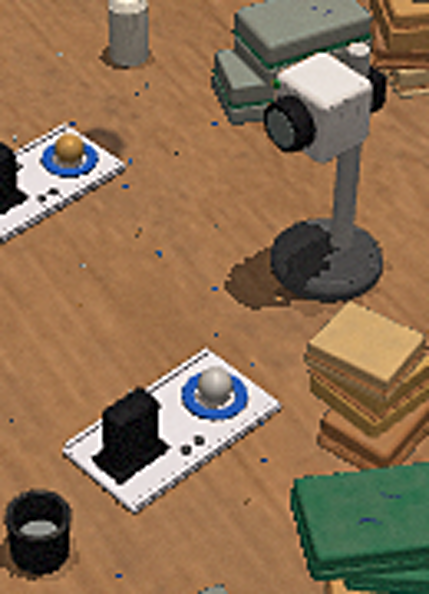

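The steel tray is confirmed. In the side view the lens front centre is at about (326,199) and the foot centre at about (339,238). In the top view the head corners are at crop (122,110), (200,97), (211,165), (133,176). Next I'll fit both poses.

```bash
cat > fit.py <<'E'
from h import *
from scipy.optimize import least_squares
def ring(cam,near):
    f=grab_frame(cam).astype(int); b=((f[...,0]-f[...,2]>60)&(f[...,0]>110)).astype(np.uint8)
    n,l,s,c=cv2.connectedComponentsWithStats(cv2.dilate(b,np.ones((3,3))))
    i=min(range(1,n),key=lambda i:np.hypot(*(c[i]-near))+(500 if s[i,4]<60 else 0))
    return l==i
def se2(q,P):
    c,s=np.cos(q[2]),np.sin(q[2]); P=np.atleast_2d(P).astype(float)
    return np.c_[q[0]+c*P[:,0]-s*P[:,1],q[1]+s*P[:,0]+c*P[:,1],P[:,2]]
E
python3 - <<'E'
from fit import *
# tray: ring hull centre + plate outline corners
obs=[]
for cam,near in(("top",(330,227)),("side",(305,277))):
    m=ring(cam,near); h=cv2.convexHull(np.argwhere(m)[:,::-1].astype(np.float32)); e=cv2.fitEllipse(h)
    print(cam,"ring",np.round(e[0],1),ray(cam,e[0],.0065).round(4)); obs.append((cam,[0,0,.0065],e[0]))
T=np.array([[195,340],[293,318],[334,497],[238,521]])/4.2+[270,140]   # top crop: far-left, far-right, near-right, near-left
S=np.array([[207,349],[282,405],[136,510],[64,449]])/3.3+[240,160]
for p,uv in zip([[.025,.03,.006],[.025,-.03,.006],[-.09,-.03,.006],[-.09,.03,.006]],T): obs.append(("top",p,uv))
for p,uv in zip([[.025,.03,.006],[.025,-.03,.006],[-.09,-.03,.006],[-.09,.03,.006]],S): obs.append(("side",p,uv))
f=lambda q:np.concatenate([(proj(c,se2(q,p))[0]-uv) for c,p,uv in obs])
r=least_squares(f,[.49,.16,.0],loss="soft_l1"); print("tray",r.x.round(4),f(r.x).round(1))
# camera
H=np.array([[122,110],[200,97],[211,165],[133,176]])/4.2+[270,140]
ft=np.array([149,161])/4.2+[270,140]; fs=np.array([327,258])/3.3+[240,160]; ls=np.array([283,128])/3.3+[240,160]
g=lambda q:np.concatenate([(proj("top",se2(q,[[q[3]+.022,.022,.152],[q[3]+.022,-.022,.152],[q[3]-.022,-.022,.152],[q[3]-.022,.022,.152]]))-H).ravel(),
  proj("top",se2(q,[0,0,.006]))[0]-ft,proj("side",se2(q,[0,0,.006]))[0]-fs,proj("side",se2(q,[-.046,0,.13]))[0]-ls])
r2=least_squares(g,[.62,.22,.1,0]); print("cam",r2.x.round(4),g(r2.x).round(1))
q=r2.x; print("lens",se2(q,[-.046,0,.13]).round(4),"view",se2(q,[-.121,0,.13]).round(4)); print("rib",se2(r.x,[-.065,0,.03]).round(4))
E
```

```text
top ring [329.9 226.7] [0.4947 0.1593 0.0065]
side ring [304.6 279.2] [0.4943 0.158  0.0065]
tray [0.4942 0.1576 0.2528] [ 0.7  0.2  0.1  0.2  0.2 -0.9 -0.2 -1.   1.3  0.7  1.   0.6  0.1 -1.
  0.1 -1.4 -0.4 -0.1 -1.1 -0.4]
cam [ 0.6163  0.2254  0.1724 -0.0161] [-0.1 -1.8  0.7 -1.6  1.3  1.4  0.4  1.6 -1.1  0.4 -0.1 -0.9 -0.5 -0.6]
lens [[0.571  0.2175 0.13  ]] view [[0.4971 0.2047 0.13  ]]
rib [[0.4313 0.1413 0.03  ]]
```

```bash
python3 -m creep '[[-0.6,-0.6,0,0,1],[-1.2,-1.2,0,0,1],[-1.8,-1.8,0,0,1],[-2.4,-2.4,0,0,1],[-3,-3,0,0,1]]' 40 && python3 -m creep '[[-0.6,-0.6,0,-0.8,1],[-1.2,-1.2,0,-1.6,1],[-1.8,-1.8,0,-2.4,1],[-2.5,-2.4,0,-3.2,1],[-3.1,-3,0,-4,1]]' && python3 -m creep '[[0,0,0.3,0,1],[0,0,0.6,0,1],[0,0,1,0,1],[0,0,1.3,0,1],[0,0,1.3,0,1]]'
```

```text
clock: 2.02
position: [0.3074, 0.3677, 0.2395]
tool_rot: [3.141, 0.0, 2.833]
force: [0.3, 0.6, -0.4]
grip_width: 0.085
finger_force: 0.0
clock: 2.65
position: [0.4301, 0.1396, 0.2396]
tool_rot: [3.142, 0.001, -2.888]
force: [1.2, 0.8, -0.9]
grip_width: 0.0854
finger_force: 0.0
clock: 3.28
position: [0.4288, 0.141, 0.1606]
tool_rot: [-3.141, -0.002, -2.892]
force: [-0.7, 0.2, 0.2]
grip_width: 0.0853
finger_force: 0.0
```

```bash
cat > go.py <<'E'
from h import *
from scipy.spatial.transform import Rotation as Ro
def need(P,yaw_y):
    s=status.observe(); R=Ro.from_euler("xyz",s["tool_rot"]).as_matrix()
    d=R.T@(np.array(P)-s["position"]); a=np.arctan2(R[1,1],R[0,1]); t=(yaw_y-a+np.pi/2)%np.pi-np.pi/2
    print(s["clock"],"pos",s["position"].round(4),"rot",np.round(s["tool_rot"],4),"units xyz",(d/.06).round(3),"twist",round(-np.degrees(t)/8,3),"w",s["grip_width"])
E
python3 - <<'E'
from go import *
need([.4313,.1413,.022],.2528+np.pi/2)
E
```

```text
3.275 pos [0.4288 0.141  0.1606] rot [-3.1412e+00 -1.8000e-03 -2.8919e+00] units xyz [-0.047 -0.005  2.31 ] twist -0.023 w 0.08525125123205793
```

```bash
python3 -m creep '[[-0.05,0,0.6,0,1],[-0.05,0,1.2,0,1],[-0.05,0,1.7,0,1],[-0.05,0,2.1,0,1],[-0.05,0,2.3,0,1]]' && python3 -m creep '[[0,0,0,0,1]]'
python3 - <<'E'
from go import *
need([.4313,.1413,.022],.2528+np.pi/2)
f=grab_frame("side")[200:350,180:380]
cv2.imwrite("pics/side2.png",cv2.resize(f,None,fx=3.5,fy=3.5,interpolation=cv2.INTER_CUBIC))
E
```

```text
clock: 3.9
position: [0.4323, 0.1421, 0.023]
tool_rot: [-3.142, -0.0, -2.892]
force: [-0.7, -0.1, 0.6]
grip_width: 0.0856
finger_force: 0.0
clock: 4.03
position: [0.4322, 0.142, 0.0234]
tool_rot: [-3.141, -0.0, -2.892]
force: [-0.1, -0.1, 0.5]
grip_width: 0.0853
finger_force: 0.0
4.025 pos [0.4322 0.142  0.0234] rot [-3.1415e+00 -3.0000e-04 -2.8919e+00] units xyz [ 0.018 -0.007  0.024] twist -0.023 w 0.0853328849943562
```

View pics/side2.png

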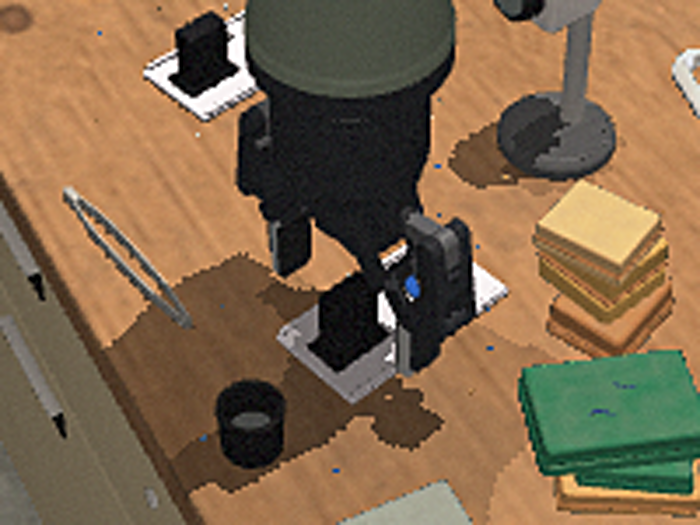

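The fingers straddle the rib, with the near finger at crop (430,300) and the far one at (290,240), so I'll close.

```bash
python3 -m creep '[[0,0,0,0,0.6],[0,0,0,0,0.4],[0,0,0,0,0.3],[0,0,0,0,0.2],[0,0,0,0,0.15]]' 70 && python3 -m creep '[[0,0,0,0,0.05],[0,0,0,0,0],[0,0,0,0,0],[0,0,0,0,0],[0,0,0,0,0]]' 70
```

```text
clock: 4.7
position: [0.4322, 0.1423, 0.0236]
tool_rot: [3.141, 0.0, -2.891]
force: [-2.8, 2.2, 11.9]
grip_width: 0.0151
finger_force: 68.9
clock: 5.32
position: [0.4322, 0.1423, 0.0236]
tool_rot: [3.141, 0.001, -2.891]
force: [-2.0, 1.2, 11.5]
grip_width: 0.0146
finger_force: 68.9
```

```bash
python3 -m creep '[[0,0,-0.03,0,0],[0,0,-0.1,0,0],[0,0,-0.2,0,0],[0,0,-0.3,0,0],[0,0,-0.35,0,0]]' && python3 -m creep '[[0,0,-0.1,0,0],[0,0,-0.25,0,0],[0,0,-0.4,0,0],[0,0,-0.5,0,0],[0,0,-0.55,0,0]]' && python3 -m creep '[[0,0,-0.15,0,0],[0,0,-0.4,0,0],[0,0,-0.7,0,0],[0,0,-0.9,0,0],[0,0,-1,0,0]]'
python3 - <<'E'
from go import *
print(status.observe()["position"],status.observe()["tool_rot"])
f=grab_frame("side")[120:300,200:400]
cv2.imwrite("pics/side3.png",cv2.resize(f,None,fx=3.3,fy=3.3,interpolation=cv2.INTER_CUBIC))
for cam in("top","side"):
    if cam=="top": grab_frame(cam)
    for d in silhouettes(cam,"steel_ball_center")[:2]: c=cen(d["mask"]); print(cam,d["p"],c,ray(cam,c,.13))
E
```

```text
clock: 5.95
position: [0.4323, 0.142, 0.0448]
tool_rot: [3.142, 0.001, -2.892]
force: [0.2, 0.1, -3.9]
grip_width: 0.0153
finger_force: 68.1
clock: 6.58
position: [0.4323, 0.142, 0.0778]
tool_rot: [3.142, 0.001, -2.892]
force: [-1.1, -0.5, -2.3]
grip_width: 0.0148
finger_force: 68.1
clock: 7.2
position: [0.4323, 0.142, 0.1382]
tool_rot: [3.141, 0.001, -2.892]
force: [-0.5, -1.0, -2.5]
grip_width: 0.0148
finger_force: 68.1
[0.43234977 0.14204854 0.13820474] [ 3.14138561e+00  1.01596773e-03 -2.89198328e+00]
side 0.56 [308.59090909 231.81818182] [0.49500401 0.15170752 0.13      ]
side 0.18 [291.83843137 248.71607843] [0.44869305 0.12887894 0.13      ]
```

View pics/side3.png

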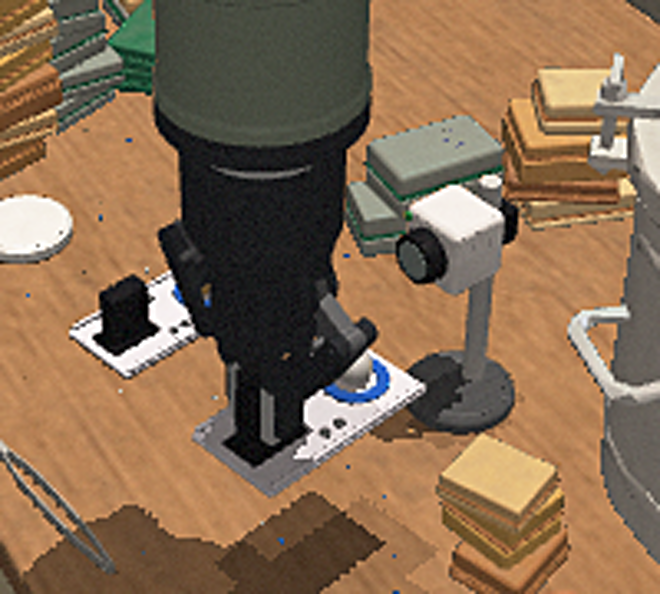

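The tray is up and level, with the ball still in its ring at crop (355,378). The remaining step is sideways to the focus point, which I'll take slowly.

```bash
python3 -m creep '[[-0.003,0.01,0,0,0],[-0.012,0.04,0,0,0],[-0.027,0.09,0,0,0],[-0.048,0.16,0,0,0],[-0.07,0.23,0,0,0]]' && python3 -m creep '[[-0.024,0.08,0,0,0],[-0.05,0.16,0,0,0],[-0.075,0.24,0,0,0],[-0.1,0.32,0,0,0],[-0.12,0.38,0,0,0]]' && python3 -m creep '[[-0.017,0.055,0,0,0],[-0.03,0.1,0,0,0],[-0.04,0.13,0,0,0],[-0.043,0.14,0,0,0],[-0.043,0.14,0,0,0]]' && python3 -m creep '[[0,0,0,0,0],[0,0,0,0,0],[0,0,0,0,0],[0,0,0,0,0],[0,0,0,0,0]]'
python3 - <<'E'
from fit import *
s=status.observe(); p=s["position"]; y=.2496; print(p,s["tool_rot"])
print("ball by arm",p+[.065*np.cos(y),.065*np.sin(y),-.0086])
for cam,b in(("side",(240,130,400,290)),("top",(260,140,380,260))):
    f=grab_frame(cam); m=ring(cam,proj(cam,[.497,.205,.121])[0])
    h=cv2.convexHull(np.argwhere(m)[:,::-1].astype(np.float32)); e=cv2.fitEllipse(h)
    print(cam,m.sum(),np.round(e[0],1),"ring",ray(cam,e[0],.121).round(4),"focus px",proj(cam,[.4971,.2047,.13]).round(1))
    for d in silhouettes(cam,"steel_ball_center")[:2]: c=cen(d["mask"]); print(cam,round(d["p"],2),c.round(1),ray(cam,c,.13).round(4))
    f=f[b[1]:b[3],b[0]:b[2]]; cv2.imwrite(f"pics/{cam}4.png",cv2.resize(f,None,fx=3.6,fy=3.6,interpolation=cv2.INTER_CUBIC))
E
```

```text
clock: 8.02
position: [0.4328, 0.1568, 0.1373]
tool_rot: [3.142, -0.0, -2.892]
force: [0.0, 0.8, -2.5]
grip_width: 0.0149
finger_force: 68.1
clock: 8.65
position: [0.4341, 0.1806, 0.1373]
tool_rot: [3.142, -0.0, -2.892]
force: [0.0, -0.3, -2.8]
grip_width: 0.0148
finger_force: 68.1
clock: 9.28
position: [0.4346, 0.189, 0.1373]
tool_rot: [-3.142, -0.0, -2.892]
force: [-0.3, 0.6, -1.7]
grip_width: 0.015
finger_force: 68.1
clock: 9.9
position: [0.4345, 0.189, 0.1373]
tool_rot: [-3.142, -0.0, -2.892]
force: [0.1, 0.0, -4.0]
grip_width: 0.015
finger_force: 68.1
[0.43454628 0.18900718 0.13729674] [-3.14158594e+00 -1.38308028e-05 -2.89190835e+00]
ball by arm [0.49753202 0.20506324 0.12869674]
side 165 [295.9 219.8] ring [0.4973 0.1992 0.121 ] focus px [[294.3 214.3]]
side 0.62 [295.1 215.9] [0.4961 0.2002 0.13  ]
top 191 [238.  214.5] ring [0.5061 0.3829 0.121 ] focus px [[316.8 219.8]]
top 0.27 [305.3 175.1] [0.599  0.2321 0.13  ]
```

View pics/side4.png

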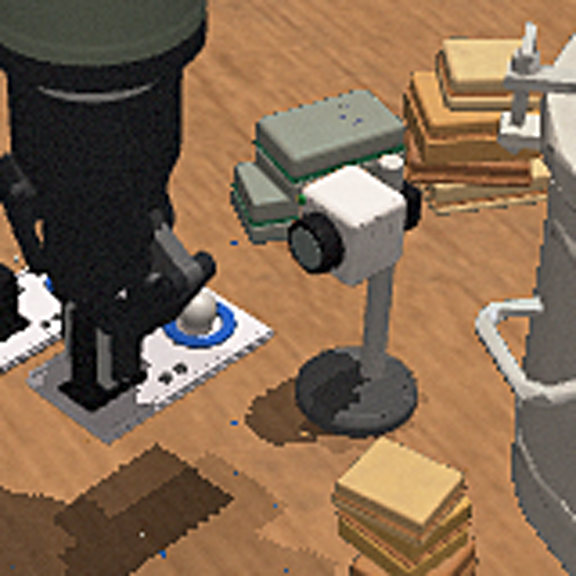

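View pics/top4.png

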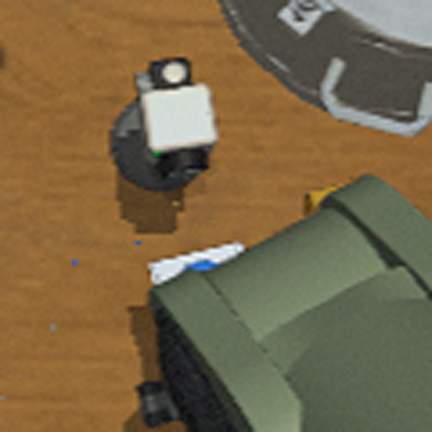

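The ball is in its ring about 5 mm or less from the estimated focus, at side pixel (295,216) against (294,214). The tray is level, still and well clear of the lens, so I'll hand in.

```bash
python3 -c "
from workcell import bot
print(bot.job_done())"
```

```text
the job is handed in; nothing more can be done
None
```

I handed the job in with the steel-ball tray held level and still in the gripper, the ball in its pocket and about 5 mm from my estimate of the focus point (20 mm allowed); no verdict was returned.

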